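# Hang the ear defenders on the rail by colour

## Robot

A 7-joint arm with a two-finger parallel gripper is mounted at the origin on a cart in front of the work surface, level with it; the furniture and walls round the work are solid. World frame = base frame: x ahead of the robot, y to its left, z up, the work surface at z = 0. Lengths are in m, angles in rad, forces in N, time in s.
With the tool pointing down it reaches from about 0.425 to 0.825 m from the base axis. Payload 3.6 kg.
Tool frame: the origin (TCP) lies midway between the tips of the shut fingers; the grasp point (between the pads) lies behind it (env.hold_point_z is the z of the grasp point in the tool frame, in m); z points along the fingers, y is the line along which they close (so a half turn about z gives the same grasp; the last joint's range is limited). The gripper opens to 93 mm and grips with 3 to 60 N. Pads are 15 mm wide; open, the fingers measure 128 mm over their backs; the gripper's body (75 mm by 188 mm) begins 65 mm behind the grasp point.
Start: joints at [-1.208, 0.615, -0.013, 1.423, 0.008, 1.103, -0.04], TCP at [0.246, 0.601, 0.219] pointing down, gripper open.
Joint ranges: [-3.12, 3.12], [-0.3, 2.06], [-1.34, 1.32], [0.26, 2.42], [-1.36, 4.5], [0.01, 1.98], [-2.84, 2.84]. Speed limits (rad/s): [2.79, 2.79, 3.14, 3.14, 3.14, 3.14, 3.14].

## Interface

Orientations are given as a unit quaternion [w, x, y, z].
In Python, from plant import env, optics, order, get_state gives the robot as it stands (env), with the cameras (optics), the readings as plain functions and the job (order).
- The arm moves only by the shell command python3 steer.py 'ROWS' [FORCE]. ROWS is a JSON list of rows, 1 to 8 of them, each of 7 numbers: dx, dy, dz in m, then a rotation vector rx, ry, rz in rad, then the opening from 0.0 (shut) to 1.0 (fully open); each row is the pose to reach, as a shift and turn from the pose commanded when the command began, along the tool's axes at that moment; what a row does not reach only later rows make up. A row lasts 1/12 s, in which the tool goes at most 0.0417 m and 0.125 rad, less where a joint would pass 70% of its speed; a pose out of reach is approached as far as the arm can. The fingers move at their own pace and stop on an object; FORCE is the grip in N (left out, the last holds). Time passes only in rows, so rows that do not move let the fingers close. It prints the time, the measured TCP pose, the force, the opening and the grip force at its end.
- get_state(): the state, without advancing time (a new reading comes with each control period).
- optics.capture(name): name is "scene" or "side" or "wrist"; returns a dict with "frame" (480x640x3 uint8, blue, green, red), "z_map" (480x640 float32, m along the optical axis (not along the pixel's ray), 0 where there is no reading), "vfov" (degrees; the focal length in pixels is half the picture's height over the tangent of half this angle, whatever the lens; pixels are square), "cx", "cy" (the principal point, pixels), "R" (3x3) and "t" (3): a world point X has camera coordinates R X + t. Camera axes: x right, y down, z forward; pixel columns grow to the right and rows downward; lengths in m; the calibration is good to about 2 mm. A picture is of the moment at which its call begins.
- order.finish_job(): hands the job in; it is judged then, once.
The state is a dict: "time": time; "joint_positions": joint angles; "joint_velocities": joint speeds; "joint_efforts": joint torques, N m; "eef_pos": TCP position; "eef_rot": TCP orientation; "wrist_force": force on the tool from outside, world axes, zero at the start; "moment": the same for the moment, N m; "width": opening from 0.0 (shut) to 1.0 (fully open); "gripper_force": force on a finger pad.
Only numpy, scipy, OpenCV 4.12 (cv2) and the standard library are available. Lean on these libraries where they do the work, as an engineer would, in place of code of your own. Each camera call takes 0.05 s, during which the arm holds its last target. There are 200 camera calls.

## Task

Hang the orange and the yellow ear defenders on the rail, each draped by the crown of its headband over the middle of the sleeve of its own colour, with one cup either side of the bar, and leave them hanging still. Be gentle: hold them upright with a light grip (under 30 N), and lower them slowly onto the bar, without dropping them or pressing hard. Leave the blue pair hanging as it is and do not shift anything else on the table.

Things in the scene. Friction and masses are not known exactly. Their poses are not given: they have to be found in the camera images.
- rail: Fixed stand, level bar along its y axis, bar axis 140 mm above the table, 330 mm between its posts, feet 90 mm deep. Origin on the table under the bar's middle; z up. Three coloured sleeves on the bar, centred 100 mm apart in any order, parted by black flanges 28 mm in diameter. No part of it is above 154 mm.
- sleeve_orange: The orange sleeve on the bar: a tube 20 mm in diameter and 80 mm long, fixed. Origin at its centre, on the bar's axis, 140 mm above the table (its top is at 150 mm); y runs along the bar, z up. It is hard: lower a pair onto it at about 20 mm/s over the last centimetre.
- sleeve_yellow: The yellow sleeve on the bar: a tube 20 mm in diameter and 80 mm long, fixed. Origin at its centre, on the bar's axis, 140 mm above the table (its top is at 150 mm); y runs along the bar, z up. It is hard: lower a pair onto it at about 20 mm/s over the last centimetre.
- sleeve_blue: The blue sleeve on the bar: a tube 20 mm in diameter and 80 mm long, fixed. Origin at its centre, on the bar's axis, 140 mm above the table (its top is at 150 mm); y runs along the bar, z up. It is hard: lower a pair onto it at about 20 mm/s over the last centimetre.
- ears_orange: Rigid one-piece ear defenders with orange cups, about 160 g, standing on the cups on the table. 138 mm wide from side to side (x), 60 deep (y), 136 high (z up). Origin: centre of the underside, between the feet of the cups. Cups span |x| 32 to 64, z 0 to 80 mm. Half a turn makes no difference. Grasp from above by the pad at the crown, fingers closing along y.
- ears_yellow: Rigid one-piece ear defenders with yellow cups, about 160 g, standing on the cups on the table. 138 mm wide from side to side (x), 60 deep (y), 136 high (z up). Origin: centre of the underside, between the feet of the cups. Cups span |x| 32 to 64, z 0 to 80 mm. Half a turn makes no difference. Grasp from above by the pad at the crown, fingers closing along y.
- ears_blue: Rigid one-piece ear defenders with blue cups, about 160 g, already hanging on the blue sleeve, top 164 mm above the table; leave them. 138 mm wide from side to side (x), 60 deep (y), 136 high (z up). Origin: centre of the underside, between the feet of the cups. Cups span |x| 32 to 64, z 0 to 80 mm. Half a turn makes no difference. Grasp from above by the pad at the crown, fingers closing along y.
- spray_bottle: Bystander: teal spray bottle with a yellow trigger head, 60 x 122 mm and 249 mm tall, standing between the ear defenders in front of the rail. Origin at the centre of its underside.
- pot_right: Bystander: clay pot, stuck fast, 67 mm across, 63 mm tall, beside the rail's right end. Origin at its underside.
- pot_left: Bystander: clay pot, stuck fast, 63 mm across, 59 mm tall, beside the rail's left end. Origin at its underside.
- jar: Bystander: glass jar with a black lid, 63 mm across, 90 mm tall, beside the rail's left end. Origin at its underside.
- crown_orange (a point): Middle of the flat underside of the crown pad of the orange ear defenders, 122 mm above their origin: this lies on the sleeve, 10 mm above its axis, when hung. The black pad is 60 mm long (x), 28 mm wide (y) and 14 mm thick: pinch it across the 28 mm, fingertips about 10 mm below its top.
- crown_yellow (a point): Middle of the flat underside of the crown pad of the yellow ear defenders, 122 mm above their origin: this lies on the sleeve, 10 mm above its axis, when hung. The black pad is 60 mm long (x), 28 mm wide (y) and 14 mm thick: pinch it across the 28 mm, fingertips about 10 mm below its top.
- crown_blue (a point): Middle of the flat underside of the crown pad of the blue ear defenders, 122 mm above their origin: this lies on the sleeve, 10 mm above its axis, when hung. The black pad is 60 mm long (x), 28 mm wide (y) and 14 mm thick: pinch it across the 28 mm, fingertips about 10 mm below its top.

How it is judged:
At the end, for the whole second after the job is handed in: Each of the three pairs hangs on the sleeve of its own colour: crown underside on the sleeve (4 to 18 mm above its axis), within 25 mm of the sleeve's middle (seen from above), square to the bar and upright within 0.3 rad, released and at rest (horizontal distance between crown_orange and sleeve_orange below 0.025 m and z of crown_orange in the frame of sleeve_orange between 0.004 and 0.018 m and angle between the y axis of ears_orange and the y axis of sleeve_orange, either way round below 0.3 rad and angle between each of ears_orange, ears_yellow, ears_blue's own z axis and vertical below 0.3 rad and linear speed of each of ears_orange, ears_yellow, ears_blue below 0.04 m/s and angular speed of each of ears_orange, ears_yellow, ears_blue below 0.4 rad/s and horizontal distance between crown_yellow and sleeve_yellow below 0.025 m and z of crown_yellow in the frame of sleeve_yellow between 0.004 and 0.018 m and angle between the y axis of ears_yellow and the y axis of sleeve_yellow, either way round below 0.3 rad and horizontal distance between crown_blue and sleeve_blue below 0.025 m and z of crown_blue in the frame of sleeve_blue between 0.004 and 0.018 m and angle between the y axis of ears_blue and the y axis of sleeve_blue, either way round below 0.3 rad); the robot touches nothing.
It fails at once if the orange or yellow pair is squeezed with more than about 30 N a finger (contact force between the fingers and ears_orange above 60 N or contact force between the fingers and ears_yellow above 60 N).
It fails at once if the orange or yellow pair is pressed against the rail (over 55 N), or falls out of the fingers (over 0.6 m/s with nothing holding it) (contact force between any of ears_orange, ears_yellow and rail above 55 N or contact force between any of ears_orange, ears_yellow and sleeve_orange above 55 N or contact force between any of ears_orange, ears_yellow and sleeve_yellow above 55 N or contact force between any of ears_orange, ears_yellow and sleeve_blue above 55 N or (contact force between the fingers and ears_orange below 0.3 N and linear speed of ears_orange above 0.6 m/s) or (contact force between the fingers and ears_yellow below 0.3 N and linear speed of ears_yellow above 0.6 m/s)).
It fails at once if the orange or yellow pair is tipped over (more than 0.8 rad) (angle between any of ears_orange, ears_yellow's own z axis and vertical above 0.8 rad).
It fails at once if the blue pair is shifted by more than 25 mm (distance of crown_blue from where it was at the start of the episode above 0.025 m).
It fails at once if the spray bottle or the jar is shifted by more than 30 mm (distance of any of spray_bottle, jar from where it was at the start of the episode above 0.03 m).
It also fails if it takes over 70 s, if anything falls off the work surface, if the arm or the gripper's body presses on something with over 40 N, if the wrist force passes 120 N, or if a joint passes its speed limit or range.

## Working session

There is one attempt and no reset: what is moved stays moved. The work goes in short steps, Python scripts to look and compute and a shell command to move; the robot and the scene stay as the last step left them, time stands still between calls to the robot, and variables do not carry over. Pictures are saved under pics/ and viewed, at most 10 in all, crops included, and the job is handed in when it is done.

```bash
ls; mkdir -p pics; python3 - <<'E'
from plant import env, optics, order, get_state
import cv2,numpy as np
s=get_state()
print(s['eef_pos'],s['eef_rot'],s['time'],env.hold_point_z)
for n in ['scene','side']:
    c=optics.capture(n); cv2.imwrite(f'pics/{n}0.png',c['frame']); print(n,c['vfov'],c['cx'],c['cy'],c['R'],c['t'])
    np.savez(f'{n}0.npz',**c)
E
```

```text
pics
plant.py
steer.py
[0.24607367 0.60077403 0.21748896] [-2.25190200e-04  1.93120639e-01  9.81174202e-01 -1.24647119e-03] 0.0 -0.0188
scene 53.359754101040764 321.2630006020527 240.74059636268885 [[ 0.58692105 -0.80961883 -0.00640589]
 [-0.44130607 -0.31326483 -0.84090076]
 [ 0.67880235  0.49636932 -0.54115143]] [-0.30839157  0.33691996  0.86739422]
side 47.97941144378795 324.3204911064306 235.79344055013792 [[ 0.87823378 -0.4782211   0.0031642 ]
 [-0.2781115  -0.51610079 -0.81011972]
 [ 0.38904939  0.71059451 -0.58625593]] [-0.49144632  0.24553598  1.14378491]
```

View pics/scene0.png

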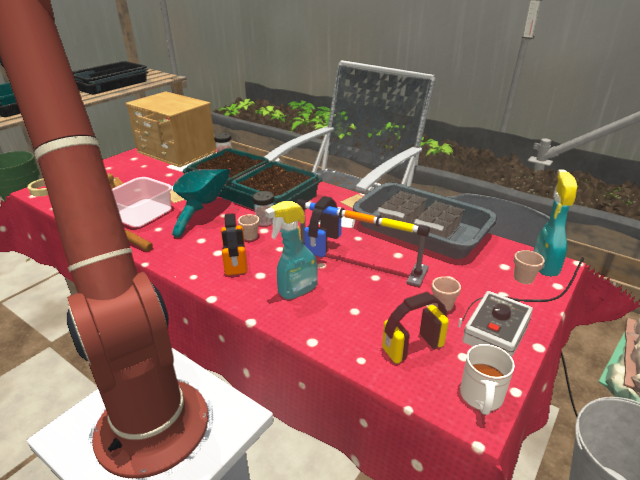

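View pics/side0.png

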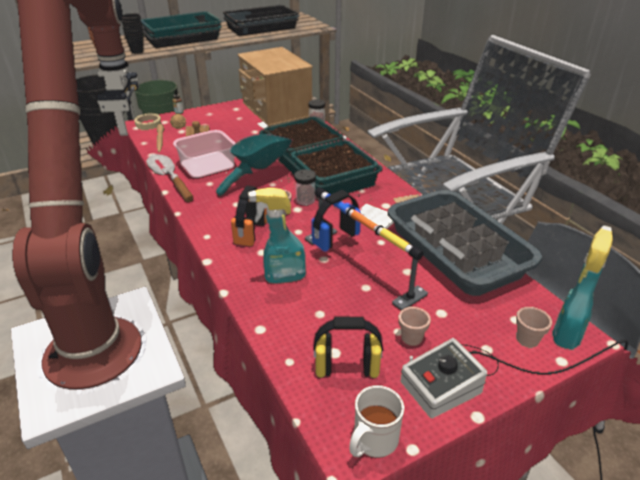

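The scene picture shows the yellow pair at (415,325), the orange pair at (233,245) left of the spray bottle (295,260), and the rail with sleeves blue (325,208), orange (355,216) and yellow (397,222). The side picture shows yellow at (348,348) and orange at (250,220), partly behind the bottle head.

```bash
cat > h.py <<'E'
import numpy as np,cv2
def cloud(c):
    f=240/np.tan(np.radians(float(c['vfov'])/2)); v,u=np.mgrid[:480,:640]; z=c['z_map']
    P=np.stack([(u-c['cx'])/f*z,(v-c['cy'])/f*z,z],-1)
    return (P-c['t'])@c['R'], cv2.cvtColor(c['frame'],cv2.COLOR_BGR2HSV), z>0
HUE=dict(orange=(8,19),yellow=(24,34),blue=(105,125))
E
python3 - <<'E'
from h import *
for n in ['scene','side']:
    c=dict(np.load(n+'0.npz')); W,H,ok=cloud(c)
    Z=W[...,2]; tab=ok&(W[...,0]>.3)&(W[...,0]<1)&(abs(W[...,1])<.6)
    print(n,'table z',np.median(Z[tab&(abs(Z)<.02)]))
    for k,(a,b) in HUE.items():
        m=tab&(H[...,0]>=a)&(H[...,0]<=b)&(H[...,1]>150)&(H[...,2]>80)&(Z>.01)&(Z<.3)
        N,L,st,ce=cv2.connectedComponentsWithStats(m.astype('uint8'))
        for i in range(1,N):
            if st[i,4]>40:
                P=W[L==i]; print(k,ce[i].round(),st[i,4],P.mean(0).round(3),P.min(0).round(3),P.max(0).round(3))
    dark=tab&(H[...,2]<75)&(Z>.126)&(Z<.142)
    N,L,st,ce=cv2.connectedComponentsWithStats(dark.astype('uint8'))
    for i in range(1,N):
        if st[i,4]>25:
            P=W[L==i]; r=cv2.minAreaRect((P[:,:2]*1000).astype('float32')); print('dark',ce[i].round(),st[i,4],P.mean(0).round(3),r)
E
```

```text
scene table z 0.002781231926456003
orange [359. 217.] 169 [ 0.651 -0.028  0.143] [ 0.637 -0.067  0.024] [0.813 0.054 0.154]
orange [138. 240.] 241 [0.352 0.512 0.026] [0.341 0.471 0.01 ] [0.368 0.573 0.043]
orange [235. 261.] 446 [0.418 0.196 0.046] [0.397 0.177 0.01 ] [0.454 0.224 0.092]
orange [487. 370.] 185 [ 0.441 -0.456  0.044] [ 0.426 -0.482  0.041] [ 0.453 -0.429  0.047]
yellow [565. 193.] 422 [ 0.918 -0.443  0.221] [ 0.901 -0.466  0.152] [ 0.966 -0.41   0.253]
yellow [291. 214.] 371 [0.444 0.022 0.231] [0.408 0.011 0.197] [0.479 0.04  0.252]
yellow [397. 224.] 242 [ 0.669 -0.128  0.146] [ 0.657 -0.166  0.034] [ 0.86  -0.018  0.155]
yellow [440. 323.] 247 [ 0.49  -0.333  0.064] [ 0.478 -0.349  0.01 ] [ 0.516 -0.297  0.084]
yellow [398. 344.] 210 [ 0.39  -0.289  0.057] [ 0.383 -0.297  0.011] [ 0.404 -0.276  0.084]
blue [331. 210.] 71 [0.634 0.047 0.147] [0.626 0.032 0.139] [0.645 0.065 0.154]
dark [218. 176.] 63 [0.632 0.466 0.13 ] ((631.7406005859375, 466.3643493652344), (124.4104995727539, 6.746799945831299), 13.577878952026367)
dark [230. 221.] 124 [0.452 0.234 0.137] ((456
[... 1219 characters left out ...]
] 64 [0.633 0.468 0.13 ] ((634.5255126953125, 470.513916015625), (107.34320831298828, 11.983102798461914), 12.765433311462402)
dark [246. 193.] 113 [0.455 0.236 0.135] ((457.64581298828125, 238.3336944580078), (69.4071273803711, 23.632925033569336), 49.2340202331543)
dark [320. 214.] 44 [0.579 0.06  0.134] ((579.2301025390625, 59.72172927856445), (12.687561988830566, 20.814496994018555), 14.284914016723633)
dark [417. 257.] 36 [ 0.684 -0.198  0.137] ((684.6694946289062, -198.7067413330078), (16.23362159729004, 25.848722457885742), 63.78219985961914)
dark [349. 323.] 394 [ 0.449 -0.299  0.135] ((449.7369079589844, -297.3290100097656), (24.23094940185547, 74.24105834960938), 60.81462097167969)
```

```bash
cat > fit.py <<'E'
from h import *
from scipy.optimize import least_squares
C=[cloud(dict(np.load(n+'0.npz'))) for n in('scene','side')]
def pick(W,H,ok,c,r,z0,z1,hue=None):
    d=np.hypot(W[...,0]-c[0],W[...,1]-c[1]); m=ok&(d<r)&(W[...,2]>z0)&(W[...,2]<z1)
    if hue: m&=(H[...,0]>=hue[0])&(H[...,0]<=hue[1])&(H[...,1]>140)
    return W[m]
for n,(W,H,ok) in zip(('scene','side'),C):
    O=pick(W,H,ok,(.648,-.028),.06,.136,.156,HUE['orange']); Y=pick(W,H,ok,(.668,-.128),.06,.136,.156,HUE['yellow'])
    P=np.r_[O,Y]
    def res(p):
        y=P[:,1]+.08; px=(P[:,0]-p[0]-p[1]*y)*np.cos(np.arctan(p[1]))
        return np.hypot(px,P[:,2]-p[2])-.01
    q=least_squares(res,[.66,-.18,.14],loss='soft_l1',f_scale=.002).x
    d=np.array([q[1],1])/np.hypot(q[1],1); o=np.array([q[0],-.08])
    print(n,'bar',q.round(4),'yaw deg',np.degrees(-np.arctan(q[1])))
    for k,S in(('o',O),('y',Y)):
        s=(S[:,:2]-o)@d; lo,hi=np.percentile(s,[2,98]); print(k,len(s),lo,hi,(o+d*(lo+hi)/2).round(4))
    for k,c in(('orange',(.457,.238)),('yellow',(.45,-.297))):
        for z0 in(.126,.132):
            T=pick(W,H,ok,c,.06,z0,.146)
            r=cv2.minAreaRect((T[:,:2]*1000).astype('float32')); w,v=np.linalg.eigh(np.cov(T[:,:2].T)); e=v[:,1]
            print(k,z0,len(T),T.mean(0).round(4),'rect',np.round(r[0],1),np.round(r[1],1),round(r[2],1),'pca',round(np.degrees(np.arctan2(e[1],e[0]))%180,1))
E
python3 fit.py
```

```text
scene bar [ 0.6655 -0.1936  0.1421] yaw deg 10.958662451117876
o 162 0.015287925866710392 0.09113579858163381 [ 0.6554 -0.0278]
y 233 -0.08503993026285707 -0.010430145228271119 [ 0.6746 -0.1269]
orange 0.126 182 [0.4526 0.233  0.1354] rect [454.  234.8] [73.3 27.8] 47.3 pca 45.3
orange 0.132 140 [0.4568 0.2375 0.1375] rect [458.3 238.9] [61.6 25.6] 45.5 pca 44.2
yellow 0.126 407 [ 0.4463 -0.2964  0.1351] rect [ 451. -296.] [29.6 76.8] 63.4 pca 148.3
yellow 0.132 308 [ 0.4492 -0.2967  0.1371] rect [ 451.5 -296.3] [29.6 60.9] 63.4 pca 151.8
side bar [ 0.6647 -0.2     0.1417] yaw deg 11.309262056705707
o 163 0.016897708070364822 0.08938759062940552 [ 0.6543 -0.0279]
y 155 -0.08173746352875708 -0.012832263907650769 [ 0.674  -0.1264]
orange 0.126 158 [0.455  0.2366 0.1353] rect [457.4 238.7] [69.8 28.1] 47.5 pca 44.9
orange 0.132 127 [0.4574 0.2397 0.1369] rect [459.8 241.3] [62.7 28.1] 47.5 pca 46.4
yellow 0.126 484 [ 0.4499 -0.2981  0.1345] rect [ 450.9 -295.5] [28.6 78.3] 60.4 pca 151.5
yellow 0.132 353 [ 0.4506 -0.2972  0.1367] rect [ 451.8 -296. ] [28.6 57.8] 60.4 pca 152.2
```

```bash
cat > go.py <<'E'
import sys,numpy as np
from scipy.spatial.transform import Rotation as R
from plant import env, optics, order, get_state
# x y z ang(deg of tool y) -> shift and rotation vector in current tool axes
s=get_state(); w,x,y,z=s['eef_rot']; A=R.from_quat([x,y,z,w]); a=np.radians(float(sys.argv[4]))
Y=np.array([np.cos(a),np.sin(a),0]); Z=np.array([0,0,-1.]); B=R.from_matrix(np.c_[np.cross(Y,Z),Y,Z])
d=A.inv().apply(np.array(sys.argv[1:4],float)-s['eef_pos']); r=(A.inv()*B).as_rotvec()
print('shift',d.round(4),'rot',r.round(4),'rows>=',max(np.linalg.norm(d)/.0417,np.linalg.norm(r)/.125).round(1))
print('t',s['time'],'pos',s['eef_pos'].round(4),'wf',np.round(s['wrist_force'],1),'w',s['width'],'gf',s['gripper_force'])
E
python3 go.py .459 .240 .22 136.3
```

```text
shift [-0.3338 -0.2532 -0.0018] rot [-0.0021 -0.0013 -1.1968] rows>= 10.0
t 0.1 pos [0.2461 0.6008 0.2176] wf [0.6 0.7 0.3] w 1.0007926101020703 gf 0.0
```

```bash
python3 steer.py '[[-0.03,-0.023,0,0,0,-0.1,0.8],[-0.06,-0.046,0,0,0,-0.2,0.8],[-0.09,-0.069,0,0,0,-0.32,0.8],[-0.12,-0.092,0,0,0,-0.44,0.8],[-0.15,-0.115,0,0,0,-0.56,0.8],[-0.18,-0.138,0,0,0,-0.68,0.8],[-0.21,-0.16,0,0,0,-0.8,0.8],[-0.24,-0.182,0,0,0,-0.92,0.8]]' 15; python3 go.py .459 .240 .22 136.3
```

```text
time: 0.77
eef_pos: [0.3999, 0.3401, 0.2183]
eef_rot: [-0.0, -0.265, 0.964, -0.0]
wrist_force: [0.9, 0.0, -0.7]
width: 0.798
gripper_force: 0.0
shift [ 0.0005 -0.1162 -0.0016] rot [-0.0003 -0.0009 -0.2708] rows>= 2.8
t 0.7667 pos [0.3999 0.3401 0.2183] wf [ 0.9  0.  -0.7] w 0.7983459434240857 gf 0.0
```

```bash
python3 steer.py '[[0,-0.036,0,0,0,-0.09,0.8],[0,-0.075,0,0,0,-0.18,0.8],[0,-0.116,0,0,0,-0.271,0.8],[0,-0.116,0,0,0,-0.271,0.8],[0,-0.116,0,0,0,-0.271,0.8]]'; python3 go.py .459 .240 .127 136.3
python3 - <<'E'
from plant import env, optics, order, get_state
import cv2
from h import *
c=optics.capture('wrist'); cv2.imwrite('pics/w1.png',c['frame'])
W,H,ok=cloud(c); m=ok&(W[...,2]>.13)&(W[...,2]<.146)&(H[...,2]<90)&(np.hypot(W[...,0]-.459,W[...,1]-.24)<.06); T=W[m]
print(len(T),T.mean(0) if len(T) else '', cv2.minAreaRect((T[:,:2]*1000).astype('float32')) if len(T) else '')
E
```

```text
time: 1.18
eef_pos: [0.4598, 0.2383, 0.2181]
eef_rot: [-0.001, -0.387, 0.922, -0.001]
wrist_force: [0.7, 1.6, 0.3]
width: 0.802
gripper_force: 0.0
shift [-0.0008  0.0018  0.0911] rot [-0.0007 -0.0017 -0.0143] rows>= 2.2
t 1.1833 pos [0.4598 0.2383 0.2181] wf [0.7 1.6 0.3] w 0.802360234950315 gf 0.0
4023 [0.4565222  0.24142304 0.13627097] ((457.91046142578125, 242.50051879882812), (59.62207794189453, 28.029470443725586), 47.211524963378906)
```

```bash
python3 steer.py '[[-0.001,0.003,0.03,0,0,-0.024,0.8],[-0.001,0.003,0.055,0,0,-0.024,0.8],[-0.001,0.003,0.075,0,0,-0.024,0.8],[-0.001,0.003,0.09,0,0,-0.024,0.8],[-0.001,0.003,0.09,0,0,-0.024,0.8]]' 15; python3 go.py .4585 .2415 .127 136.9
```

```text
time: 1.65
eef_pos: [0.4533, 0.246, 0.1258]
eef_rot: [-0.004, -0.403, 0.915, 0.0]
wrist_force: [-0.1, -0.7, -1.2]
width: 0.802
gripper_force: 0.0
shift [-0.0002 -0.0069 -0.0013] rot [ 0.0033 -0.0063  0.0118] rows>= 0.2
t 1.65 pos [0.4533 0.246  0.1258] wf [-0.1 -0.7 -1.2] w 0.8022300541622821 gf 0.0
```

```bash
python3 steer.py '[[0,-0.006,-0.001,0,0,0.01,0.8],[0,-0.006,-0.001,0,0,0.01,0.8],[0,-0.006,-0.001,0,0,0.01,0.8],[0,-0.006,-0.001,0,0,0.01,0.8]]' 15; python3 go.py .4585 .2415 .127 136.9
```

```text
time: 1.98
eef_pos: [0.4618, 0.2414, 0.1308]
eef_rot: [0.001, -0.397, 0.918, 0.0]
wrist_force: [-0.1, 0.4, -0.1]
width: 0.799
gripper_force: 0.0
shift [0.0022 0.0025 0.0038] rot [-0.0007  0.0023 -0.0023] rows>= 0.1
t 1.9833 pos [0.4618 0.2414 0.1308] wf [-0.1  0.4 -0.1] w 0.7991087881980079 gf 0.0
```

```bash
python3 steer.py '[[0,0,0,0,0,0,0.8],[0,0,0,0,0,0,0.8],[0,0,0,0,0,0,0.8],[0,0,0,0,0,0,0.8]]' 15; python3 go.py .4585 .2415 .127 136.9
```

```text
time: 2.32
eef_pos: [0.4612, 0.2408, 0.1298]
eef_rot: [0.0, -0.397, 0.918, 0.0]
wrist_force: [0.3, -1.0, 0.0]
width: 0.802
gripper_force: 0.0
shift [0.0013 0.0024 0.0028] rot [-0.      0.0002 -0.0024] rows>= 0.1
t 2.3167 pos [0.4612 0.2408 0.1298] wf [ 0.3 -1.   0. ] w 0.8020896592364961 gf 0.0
```

```bash
python3 steer.py '[[0.001,0.0025,0.003,0,0,0,0.7],[0.001,0.0025,0.003,0,0,0,0.6],[0.001,0.0025,0.003,0,0,0,0.5],[0.001,0.0025,0.003,0,0,0,0.4],[0.001,0.0025,0.003,0,0,0,0.35],[0.001,0.0025,0.003,0,0,0,0.3],[0.001,0.0025,0.003,0,0,0,0.25],[0.001,0.0025,0.003,0,0,0,0.2]]' 15; python3 steer.py '[[0,0,0,0,0,0,0],[0,0,0,0,0,0,0],[0,0,0,0,0,0,0],[0,0,0,0,0,0,0]]' 15;python3 go.py .4585 .2415 .127 136.9
```

```text
time: 2.98
eef_pos: [0.4587, 0.2418, 0.1267]
eef_rot: [-0.0, -0.397, 0.918, 0.0]
wrist_force: [0.0, -0.2, 0.8]
width: 0.298
gripper_force: 15.0
time: 3.32
eef_pos: [0.4587, 0.2418, 0.1267]
eef_rot: [0.0, -0.397, 0.918, 0.0]
wrist_force: [-0.2, -0.3, 0.3]
width: 0.299
gripper_force: 15.0
shift [ 0.0004 -0.     -0.0003] rot [ 0.      0.     -0.0024] rows>= 0.0
t 3.3167 pos [0.4587 0.2418 0.1267] wf [-0.2 -0.3  0.3] w 0.2989895255955263 gf 14.98439446091652
```

```bash
python3 steer.py '[[0,0,-0.01,0,0,0,0],[0,0,-0.03,0,0,0,0],[0,0,-0.055,0,0,0,0],[0,0,-0.08,0,0,0,0],[0,0,-0.11,0,0,0,0],[0,0,-0.14,0,0,0,0],[0,0,-0.17,0,0,0,0],[0,0,-0.185,0,0,0,0]]'; python3 steer.py '[[0,0,0,0,0,0,0],[0,0,0,0,0,0,0],[0,0,0,0,0,0,0]]';python3 go.py .655 -.028 .31 101.1
```

```text
time: 3.98
eef_pos: [0.4595, 0.2425, 0.316]
eef_rot: [0.003, -0.397, 0.918, 0.0]
wrist_force: [0.8, 0.0, -1.8]
width: 0.296
gripper_force: 15.0
time: 4.23
eef_pos: [0.4577, 0.241, 0.3102]
eef_rot: [-0.002, -0.397, 0.918, -0.0]
wrist_force: [1.1, -0.5, -2.5]
width: 0.301
gripper_force: 15.0
shift [ 6.08e-02 -3.28e-01  1.00e-04] rot [-2.000e-04 -3.500e-03  6.225e-01] rows>= 8.0
t 4.2333 pos [0.4577 0.241  0.3102] wf [ 1.1 -0.5 -2.5] w 0.30108542050881193 gf 14.98508870601654
```

```bash
python3 steer.py '[[0.002,-0.01,0,0,0,0.03,0],[0.006,-0.03,0,0,0,0.08,0],[0.011,-0.055,0,0,0,0.13,0],[0.016,-0.08,0,0,0,0.18,0],[0.021,-0.11,0,0,0,0.24,0],[0.026,-0.14,0,0,0,0.3,0],[0.031,-0.17,0,0,0,0.36,0],[0.035,-0.19,0,0,0,0.4,0]]'; python3 go.py .655 -.028 .31 101.1
```

```text
time: 4.9
eef_pos: [0.5751, 0.0797, 0.3102]
eef_rot: [-0.001, -0.201, 0.98, -0.002]
wrist_force: [-0.3, 0.0, -1.5]
width: 0.299
gripper_force: 15.0
shift [-0.0309 -0.1305  0.0006] rot [-0.0036 -0.0023  0.2116] rows>= 3.2
t 4.9 pos [0.5751 0.0797 0.3102] wf [-0.3  0.  -1.5] w 0.2994529544576878 gf 14.983921498060226
```

```bash
python3 steer.py '[[-0.005,-0.025,0,0,0,0.05,0],[-0.011,-0.05,0,0,0,0.09,0],[-0.017,-0.075,0,0,0,0.13,0],[-0.023,-0.1,0,0,0,0.17,0],[-0.028,-0.12,0,0,0,0.2,0],[-0.03,-0.125,0,0,0,0.21,0],[-0.03,-0.125,0,0,0,0.21,0],[-0.03,-0.125,0,0,0,0.21,0]]'; python3 steer.py '[[0,0,0,0,0,0,0],[0,0,0,0,0,0,0],[0,0,0,0,0,0,0],[0,0,0,0,0,0,0]]'; python3 go.py .655 -.028 .31 101.1
python3 - <<'E'
from plant import env, optics, order, get_state
import cv2
for n in('scene','side'):
  c=optics.capture(n); cv2.imwrite(f'pics/{n}1.png',c['frame'])
E
```

```text
time: 5.57
eef_pos: [0.6505, -0.0152, 0.3109]
eef_rot: [-0.001, -0.103, 0.995, 0.001]
wrist_force: [0.2, 1.2, -1.7]
width: 0.3
gripper_force: 15.0
time: 5.9
eef_pos: [0.6508, -0.015, 0.312]
eef_rot: [0.0, -0.104, 0.995, 0.0]
wrist_force: [0.9, -0.5, -1.3]
width: 0.297
gripper_force: 15.0
shift [-0.0014 -0.0135  0.002 ] rot [0.0002 0.0003 0.0141] rows>= 0.3
t 5.9 pos [ 0.6508 -0.015   0.312 ] wf [ 0.9 -0.5 -1.3] w 0.2967198554697904 gf 14.987104386091232
```

View pics/side1.png

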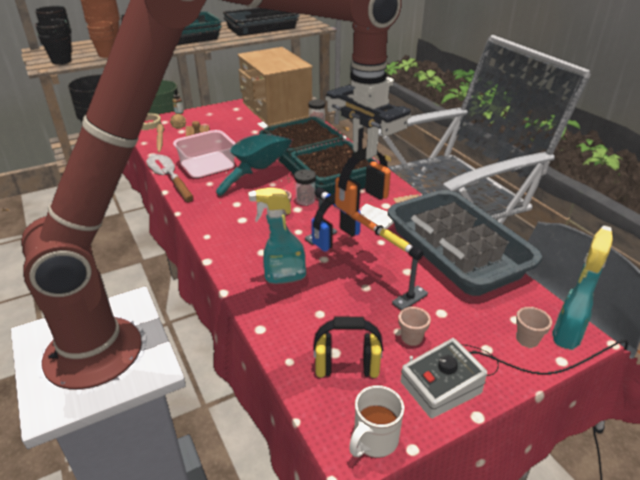

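The side view shows the orange pair held upright above the bar (cups at (347,195) and (377,180)), straddling the orange sleeve. I'll correct by 13 mm and descend.

```bash
python3 steer.py '[[-0.001,-0.007,0,0,0,0.01,0],[-0.001,-0.0135,0,0,0,0.014,0],[-0.001,-0.0135,0.01,0,0,0.014,0],[-0.001,-0.0135,0.025,0,0,0.014,0],[-0.001,-0.0135,0.04,0,0,0.014,0],[-0.001,-0.0135,0.05,0,0,0.014,0],[-0.001,-0.0135,0.05,0,0,0.014,0],[-0.001,-0.0135,0.05,0,0,0.014,0]]'; python3 steer.py '[[0,0,0,0,0,0,0],[0,0,0,0,0,0,0],[0,0,0,0,0,0,0]]'; python3 go.py .655 -.028 .175 101.1
python3 - <<'E'
from plant import env, optics, order, get_state
from h import *
for n in('scene','side'):
  c=optics.capture(n); W,H,ok=cloud(c)
  m=ok&(H[...,0]>=8)&(H[...,0]<=19)&(H[...,1]>150)&(W[...,2]>.155)&(W[...,2]<.24)&(np.hypot(W[...,0]-.655,W[...,1]+.028)<.11)
  N,L,st,ce=cv2.connectedComponentsWithStats(m.astype('uint8'))
  for i in range(1,N):
    if st[i,4]>30: P=W[L==i]; print(n,ce[i].round(),st[i,4],P.mean(0).round(3),P.min(0).round(3),P.max(0).round(3))
E
```

```text
time: 6.67
eef_pos: [0.6546, -0.0293, 0.2608]
eef_rot: [-0.001, -0.096, 0.995, 0.0]
wrist_force: [0.7, -0.0, -1.2]
width: 0.299
gripper_force: 15.0
time: 6.92
eef_pos: [0.6554, -0.0291, 0.2627]
eef_rot: [0.001, -0.096, 0.995, -0.0]
wrist_force: [-0.1, 0.7, -1.3]
width: 0.296
gripper_force: 15.0
shift [0.0004 0.0012 0.0877] rot [-0.0004  0.0019 -0.0015] rows>= 2.1
t 6.9167 pos [ 0.6554 -0.0291  0.2627] wf [-0.1  0.7 -1.3] w 0.29609799122172065 gf 14.987097680568695
scene [374. 189.] 120 [ 0.708 -0.036  0.201] [ 0.693 -0.05   0.156] [ 0.72  -0.004  0.219]
scene [354. 212.] 439 [ 0.598 -0.047  0.185] [ 0.588 -0.071  0.155] [ 0.627 -0.013  0.222]
side [387. 195.] 203 [ 0.708 -0.034  0.201] [ 0.692 -0.049  0.155] [0.719 0.007 0.221]
side [352. 216.] 359 [ 0.601 -0.054  0.187] [ 0.586 -0.071  0.155] [0.635 0.059 0.221]
```

```bash
python3 steer.py '[[0,0.001,0.012,0,0,0,0],[0,0.001,0.025,0,0,0,0],[0,0.001,0.038,0,0,0,0],[0,0.001,0.051,0,0,0,0],[0,0.001,0.064,0,0,0,0],[0,0.001,0.074,0,0,0,0],[0,0.001,0.08,0,0,0,0],[0,0.001,0.083,0,0,0,0]]'; python3 steer.py '[[0,0,0.002,0,0,0,0],[0,0,0.004,0,0,0,0],[0,0,0.004,0,0,0,0],[0,0,0.004,0,0,0,0]]'; python3 go.py .655 -.028 .155 101.1
```

```text
time: 7.68
eef_pos: [0.6543, -0.0281, 0.1778]
eef_rot: [-0.001, -0.096, 0.995, 0.0]
wrist_force: [-0.8, -0.1, -1.8]
width: 0.296
gripper_force: 15.0
time: 8.02
eef_pos: [0.655, -0.0281, 0.1752]
eef_rot: [0.0, -0.096, 0.995, -0.0]
wrist_force: [-0.1, -0.1, -0.8]
width: 0.296
gripper_force: 15.0
shift [-0.      0.0001  0.0202] rot [-0.0002  0.0009 -0.0015] rows>= 0.5
t 8.0167 pos [ 0.655  -0.0281  0.1752] wf [-0.1 -0.1 -0.8] w 0.29602157476461244 gf 14.987106174230576
```

```bash
python3 steer.py '[[0,0,0.002,0,0,0,0],[0,0,0.004,0,0,0,0],[0,0,0.006,0,0,0,0],[0,0,0.0075,0,0,0,0],[0,0,0.009,0,0,0,0],[0,0,0.0105,0,0,0,0],[0,0,0.012,0,0,0,0],[0,0,0.0135,0,0,0,0]]'; python3 steer.py '[[0,0,0.0015,0,0,0,0],[0,0,0.003,0,0,0,0],[0,0,0.0045,0,0,0,0],[0,0,0.0045,0,0,0,0],[0,0,0.0045,0,0,0,0]]'; python3 go.py .655 -.028 .155 101.1
```

```text
time: 8.68
eef_pos: [0.6547, -0.0281, 0.161]
eef_rot: [-0.0, -0.096, 0.995, -0.0]
wrist_force: [0.5, 0.3, -1.8]
width: 0.295
gripper_force: 15.0
time: 9.1
eef_pos: [0.6546, -0.0281, 0.1565]
eef_rot: [-0.0, -0.096, 0.995, -0.0]
wrist_force: [-0.7, 0.4, -1.0]
width: 0.299
gripper_force: 15.0
shift [-0.0004  0.      0.0015] rot [-0.     -0.0002 -0.0015] rows>= 0.0
t 9.1 pos [ 0.6546 -0.0281  0.1565] wf [-0.7  0.4 -1. ] w 0.2985686694528788 gf 14.9870865046978
```

```bash
python3 steer.py '[[0,0,0.001,0,0,0,0],[0,0,0.002,0,0,0,0],[0,0,0.002,0,0,0,0],[0,0,0.002,0,0,0,0]]'; python3 steer.py '[[0,0,0.0005,0,0,0,0],[0,0,0.001,0,0,0,0],[0,0,0.001,0,0,0,0]]'
```

```text
time: 9.43
eef_pos: [0.6547, -0.0281, 0.1547]
eef_rot: [-0.0, -0.096, 0.995, -0.0]
wrist_force: [0.6, -1.3, -1.5]
width: 0.3
gripper_force: 15.0
time: 9.68
eef_pos: [0.6547, -0.0281, 0.1545]
eef_rot: [0.0, -0.096, 0.995, -0.0]
wrist_force: [-2.0, 0.1, 3.3]
width: 0.304
gripper_force: 15.0
```

```bash
python3 steer.py '[[0,0,0,0,0,0,0.33],[0,0,0,0,0,0,0.38],[0,0,0,0,0,0,0.45],[0,0,0,0,0,0,0.5],[0,0,0,0,0,0,0.55],[0,0,-0.004,0,0,0,0.55],[0,0,-0.012,0,0,0,0.55],[0,0,-0.03,0,0,0,0.55]]'; python3 steer.py '[[0,0,-0.03,0,0,0,0.6],[0,0,-0.06,0,0,0,0.7],[0,0,-0.06,0,0,0,0.8],[0,0,-0.06,0,0,0,0.8],[0,0,-0.06,0,0,0,0.8]]'; python3 go.py .4515 -.296 .25 61.9
python3 - <<'E'
from plant import env, optics, order, get_state
import cv2
from h import *
c=optics.capture('side'); cv2.imwrite('pics/side2.png',c['frame'][130:330,200:500].repeat(2,0).repeat(2,1))
E
```

```text
time: 10.35
eef_pos: [0.6532, -0.0281, 0.1822]
eef_rot: [-0.002, -0.096, 0.995, 0.0]
wrist_force: [0.3, 0.3, 0.5]
width: 0.548
gripper_force: 0.0
time: 10.77
eef_pos: [0.6543, -0.0281, 0.2437]
eef_rot: [-0.0, -0.096, 0.995, -0.0]
wrist_force: [-0.4, -1.2, -0.2]
width: 0.789
gripper_force: 0.0
shift [ 0.2503 -0.2242 -0.0062] rot [-1.000e-04 -3.000e-04  6.826e-01] rows>= 8.1
t 10.7667 pos [ 0.6543 -0.0281  0.2437] wf [-0.4 -1.2 -0.2] w 0.7890575560321063 gf 0.0
```

View pics/side2.png

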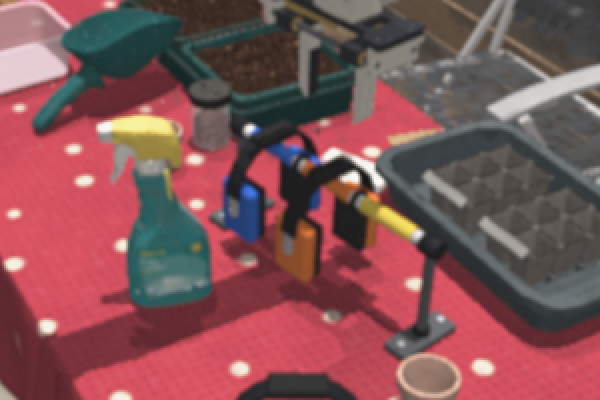

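The crop shows the orange pair hanging on the orange sleeve (cups at (297,250) and (353,225)) with the blue pair unmoved. Now the yellow.

```bash
python3 steer.py '[[0.025,-0.022,0,0,0,0.07,0.8],[0.052,-0.046,0,0,0,0.14,0.8],[0.08,-0.07,0,0,0,0.22,0.8],[0.11,-0.096,0,0,0,0.3,0.8],[0.14,-0.122,0,0,0,0.38,0.8],[0.17,-0.148,0,0,0,0.46,0.8],[0.2,-0.176,0,0,0,0.54,0.8],[0.225,-0.2,0,0,0,0.61,0.8]]'; python3 steer.py '[[0.015,-0.014,0,0,0,0.04,0.8],[0.025,-0.024,0,0,0,0.07,0.8],[0.025,-0.024,0,0,0,0.07,0.8],[0.025,-0.024,0,0,0,0.07,0.8],[0.025,-0.024,0,0,0,0.07,0.8]]'
python3 - <<'E'
from plant import env, optics, order, get_state
from h import *
c=optics.capture('wrist')
W,H,ok=cloud(c); m=ok&(W[...,2]>.13)&(W[...,2]<.146)&(H[...,2]<90)&(np.hypot(W[...,0]-.4515,W[...,1]+.296)<.06); T=W[m]
print(len(T),T.mean(0), cv2.minAreaRect((T[:,:2]*1000).astype('float32')))
E
python3 go.py .4515 -.296 .127 61.9
```

```text
time: 11.48
eef_pos: [0.4689, -0.2693, 0.2425]
eef_rot: [-0.002, 0.21, 0.978, -0.0]
wrist_force: [0.5, 0.0, -0.2]
width: 0.802
gripper_force: 0.0
time: 11.9
eef_pos: [0.4411, -0.2773, 0.2434]
eef_rot: [0.0, 0.239, 0.971, 0.001]
wrist_force: [1.0, -0.1, 0.5]
width: 0.796
gripper_force: 0.0
3275 [ 0.44902973 -0.29387133  0.13617004] ((450.30072021484375, -294.8134765625), (27.757436752319336, 59.671531677246094), 61.3662223815918)
shift [-0.0178 -0.0119  0.1164] rot [0.0012 0.0001 0.0071] rows>= 2.8
t 11.95 pos [ 0.4412 -0.2773  0.2434] wf [0.7 0.1 1.3] w 0.7951837180477738 gf 0.0
```

```bash
python3 steer.py '[[-0.0175,-0.0115,0.02,0,0,0.01,0.8],[-0.0175,-0.0115,0.05,0,0,0.01,0.8],[-0.0175,-0.0115,0.075,0,0,0.01,0.8],[-0.0175,-0.0115,0.075,0,0,0.01,0.8],[-0.0175,-0.0115,0.075,0,0,0.01,0.8],[-0.0175,-0.0115,0.075,0,0,0.01,0.8],[-0.0175,-0.0115,0.075,0,0,0.01,0.8],[-0.0175,-0.0115,0.075,0,0,0.01,0.8]]'; python3 go.py .4508 -.2953 .127 61.6
```

```text
time: 12.62
eef_pos: [0.4507, -0.2979, 0.1703]
eef_rot: [0.002, 0.246, 0.969, -0.0]
wrist_force: [0.2, 0.8, -0.3]
width: 0.799
gripper_force: 0.0
shift [0.0013 0.0023 0.0433] rot [-0.0001  0.0035 -0.0015] rows>= 1.0
t 12.6167 pos [ 0.4507 -0.2979  0.1703] wf [ 0.2  0.8 -0.3] w 0.7992994358760794 gf 0.0
```

```bash
python3 steer.py '[[0.001,0.002,0.015,0,0,0,0.8],[0.001,0.002,0.03,0,0,0,0.8],[0.001,0.002,0.04,0,0,0,0.8],[0.001,0.002,0.043,0,0,0,0.8],[0.001,0.002,0.043,0,0,0,0.8],[0.001,0.002,0.043,0,0,0,0.8],[0.001,0.002,0.043,0,0,0,0.8],[0.001,0.002,0.043,0,0,0,0.8]]'; python3 go.py .4508 -.2953 .127 61.6
```

```text
time: 13.28
eef_pos: [0.4501, -0.2957, 0.1264]
eef_rot: [0.001, 0.246, 0.969, -0.0]
wrist_force: [0.7, -0.7, 0.4]
width: 0.802
gripper_force: 0.0
shift [-0.0005  0.0007 -0.0006] rot [-0.0002  0.0017 -0.0023] rows>= 0.0
t 13.2833 pos [ 0.4501 -0.2957  0.1264] wf [ 0.7 -0.7  0.4] w 0.8024438699761959 gf 0.0
```

```bash
python3 steer.py '[[0,0,0,0,0,0,0.7],[0,0,0,0,0,0,0.6],[0,0,0,0,0,0,0.5],[0,0,0,0,0,0,0.4],[0,0,0,0,0,0,0.35],[0,0,0,0,0,0,0.3],[0,0,0,0,0,0,0.25],[0,0,0,0,0,0,0.2]]' 15; python3 steer.py '[[0,0,0,0,0,0,0],[0,0,0,0,0,0,0],[0,0,0,0,0,0,0]]' 15;python3 go.py .4508 -.2953 .127 61.6; python3 steer.py '[[0,0,-0.01,0,0,0,0],[0,0,-0.03,0,0,0,0],[0,0,-0.055,0,0,0,0],[0,0,-0.08,0,0,0,0],[0,0,-0.11,0,0,0,0],[0,0,-0.14,0,0,0,0],[0,0,-0.17,0,0,0,0],[0,0,-0.185,0,0,0,0]]'; python3 steer.py '[[0,0,0,0,0,0,0],[0,0,0,0,0,0,0],[0,0,0,0,0,0,0],[0,0,0,0,0,0,0]]';python3 go.py .674 -.127 .31 101.1
```

```text
time: 13.95
eef_pos: [0.4496, -0.2952, 0.1257]
eef_rot: [-0.0, 0.246, 0.969, 0.0]
wrist_force: [-0.3, 0.4, -0.5]
width: 0.299
gripper_force: 15.0
time: 14.2
eef_pos: [0.4496, -0.2952, 0.1256]
eef_rot: [-0.0, 0.246, 0.969, 0.0]
wrist_force: [-0.1, -0.1, -0.3]
width: 0.297
gripper_force: 15.0
shift [-0.0011  0.0005 -0.0014] rot [ 0.     -0.0001 -0.0021] rows>= 0.0
t 14.2 pos [ 0.4496 -0.2952  0.1256] wf [-0.1 -0.1 -0.3] w 0.2965871608940554 gf 14.973595887422562
time: 14.87
eef_pos: [0.4504, -0.2962, 0.3153]
eef_rot: [0.003, 0.246, 0.969, -0.001]
wrist_force: [0.3, -0.1, -0.7]
width: 0.3
gripper_force: 15.0
time: 15.2
eef_pos: [0.4486, -0.2946, 0.3088]
eef_rot: [-0.002, 0.246, 0.969, 0.001]
wrist_force: [-0.7, -0.5, -1.7]
width: 0.299
gripper_force: 15.0
shift [-0.118   0.2549 -0.0017] rot [ 0.0015 -0.0039 -0.6914] rows>= 6.7
t 15.2 pos [ 0.4486 -0.2946  0.3088] wf [-0.7 -0.5 -1.7] w 0.29894840004202483 gf 14.96984750032425
```

```bash
python3 steer.py '[[-0.005,0.012,0,0,0,-0.03,0],[-0.015,0.033,0,0,0,-0.09,0],[-0.028,0.06,0,0,0,-0.17,0],[-0.041,0.088,0,0,0,-0.25,0],[-0.055,0.118,0,0,0,-0.33,0],[-0.068,0.148,0,0,0,-0.41,0],[-0.081,0.175,0,0,0,-0.48,0],[-0.093,0.2,0,0,0,-0.55,0]]'; python3 steer.py '[[-0.002,0.012,0,0,0,-0.04,0],[-0.005,0.022,0,0,0,-0.08,0],[-0.005,0.03,0,0,0,-0.12,0],[-0.005,0.03,0,0,0,-0.12,0],[-0.005,0.03,0,0,0,-0.12,0],[-0.005,0.03,0,0,0,-0.12,0],[-0.005,0.03,0,0,0,-0.12,0],[-0.005,0.03,0,0,0,-0.12,0]]'; python3 go.py .674 -.127 .31 101.1
```

```text
time: 15.87
eef_pos: [0.6297, -0.1589, 0.3095]
eef_rot: [0.0, -0.031, 1.0, 0.002]
wrist_force: [1.2, -0.2, -1.2]
width: 0.298
gripper_force: 15.0
time: 16.53
eef_pos: [0.6298, -0.1351, 0.311]
eef_rot: [0.0, -0.085, 0.996, -0.0]
wrist_force: [-1.0, -0.5, -0.7]
width: 0.3
gripper_force: 15.0
shift [-0.0449  0.0005  0.001 ] rot [-0.0008  0.     -0.0237] rows>= 1.1
t 16.5333 pos [ 0.6298 -0.1351  0.311 ] wf [-1.  -0.5 -0.7] w 0.299765888488853 gf 14.98736947774887
```

```bash
python3 steer.py '[[-0.01,0,0,0,0,-0.01,0],[-0.025,0,0,0,0,-0.023,0],[-0.038,0,0,0,0,-0.023,0],[-0.045,0,0,0,0,-0.023,0],[-0.045,0,0.01,0,0,-0.023,0],[-0.045,0,0.01,0,0,-0.023,0],[-0.045,0,0.01,0,0,-0.023,0],[-0.045,0,0.01,0,0,-0.023,0]]'; python3 go.py .674 -.127 .175 101.1
python3 - <<'E'
from plant import env, optics, order, get_state
from h import *
for n in('scene','side'):
  c=optics.capture(n); W,H,ok=cloud(c); cv2.imwrite(f'pics/{n}3.png',c['frame'][100:400,150:550].repeat(2,0).repeat(2,1))
  m=ok&(H[...,0]>=24)&(H[...,0]<=34)&(H[...,1]>140)&(W[...,2]>.16)&(W[...,2]<.29)&(np.hypot(W[...,0]-.674,W[...,1]+.127)<.11)
  N,L,st,ce=cv2.connectedComponentsWithStats(m.astype('uint8'))
  for i in range(1,N):
    if st[i,4]>30: P=W[L==i]; print(n,ce[i].round(),st[i,4],P.mean(0).round(3),P.min(0).round(3),P.max(0).round(3))
E
```

```text
time: 17.2
eef_pos: [0.6738, -0.1266, 0.3006]
eef_rot: [-0.0, -0.097, 0.995, -0.0]
wrist_force: [0.1, 0.6, -0.6]
width: 0.301
gripper_force: 15.0
shift [-0.0002 -0.0004  0.1256] rot [-0.0002 -0.001   0.0007] rows>= 3.0
t 17.2 pos [ 0.6738 -0.1266  0.3006] wf [ 0.1  0.6 -0.6] w 0.3007991602994819 gf 14.987481236457825
scene [414. 182.] 126 [ 0.728 -0.136  0.239] [ 0.716 -0.147  0.185] [ 0.739 -0.108  0.26 ]
scene [394. 209.] 592 [ 0.617 -0.142  0.217] [ 0.607 -0.167  0.177] [ 0.633 -0.108  0.258]
side [423. 206.] 32 [ 0.731 -0.142  0.225] [ 0.724 -0.145  0.21 ] [ 0.737 -0.139  0.248]
side [383. 225.] 245 [ 0.619 -0.149  0.215] [ 0.608 -0.167  0.181] [ 0.635 -0.111  0.258]
```

View pics/side3.png

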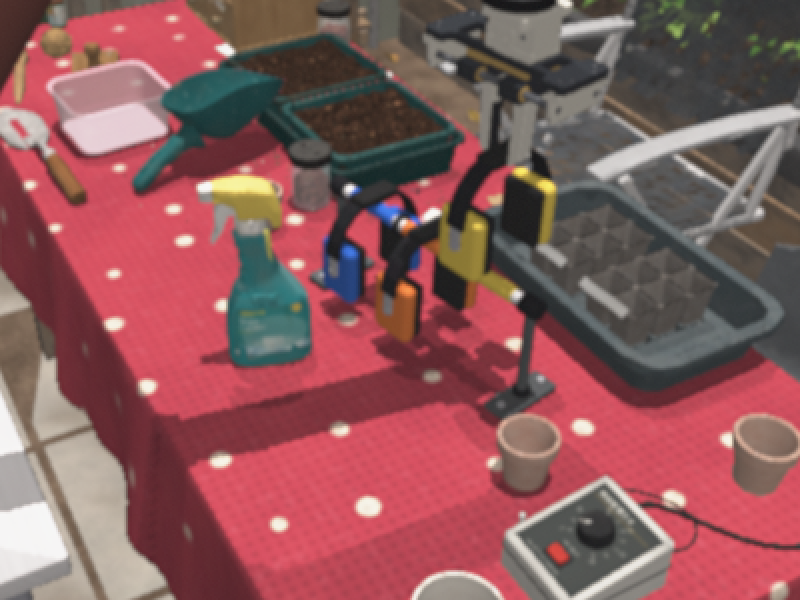

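The yellow pair is held upright over its sleeve (cups at (463,245) and (530,205)) and is clear of the hung orange pair. Descending.

```bash
python3 steer.py '[[0,0,0.01,0,0,0,0],[0,0,0.025,0,0,0,0],[0,0,0.042,0,0,0,0],[0,0,0.06,0,0,0,0],[0,0,0.078,0,0,0,0],[0,0,0.095,0,0,0,0],[0,0,0.108,0,0,0,0],[0,0,0.116,0,0,0,0]]'; python3 steer.py '[[0,0,0.004,0,0,0,0],[0,0,0.008,0,0,0,0],[0,0,0.008,0,0,0,0],[0,0,0.008,0,0,0,0],[0,0,0.008,0,0,0,0]]'; python3 go.py .674 -.127 .154 101.1
```

```text
time: 17.97
eef_pos: [0.6732, -0.126, 0.1822]
eef_rot: [-0.002, -0.097, 0.995, 0.0]
wrist_force: [-0.4, -0.2, -2.3]
width: 0.298
gripper_force: 15.0
time: 18.38
eef_pos: [0.6751, -0.1261, 0.1776]
eef_rot: [0.001, -0.097, 0.995, -0.0]
wrist_force: [-0.8, 0.1, -1.5]
width: 0.303
gripper_force: 15.0
shift [ 0.0013 -0.0006  0.0236] rot [-0.0007  0.0018  0.0015] rows>= 0.6
t 18.3833 pos [ 0.6751 -0.1261  0.1776] wf [-0.8  0.1 -1.5] w 0.3027680226651084 gf 14.987412840127945
```

```bash
python3 steer.py '[[0,0,0.003,0,0,0,0],[0,0,0.006,0,0,0,0],[0,0,0.0085,0,0,0,0],[0,0,0.0105,0,0,0,0],[0,0,0.012,0,0,0,0],[0,0,0.0135,0,0,0,0],[0,0,0.015,0,0,0,0],[0,0,0.0165,0,0,0,0]]'; python3 steer.py '[[0,0,0.0015,0,0,0,0],[0,0,0.003,0,0,0,0],[0,0,0.003,0,0,0,0],[0,0,0.003,0,0,0,0],[0,0,0.003,0,0,0,0]]'; python3 go.py .674 -.127 .154 101.1
```

```text
time: 19.05
eef_pos: [0.6746, -0.126, 0.16]
eef_rot: [0.0, -0.097, 0.995, -0.0]
wrist_force: [0.4, 0.0, -1.1]
width: 0.302
gripper_force: 15.0
time: 19.47
eef_pos: [0.6746, -0.126, 0.1572]
eef_rot: [0.0, -0.097, 0.995, -0.0]
wrist_force: [-0.2, -0.7, -1.0]
width: 0.298
gripper_force: 15.0
shift [ 0.0008 -0.0008  0.0032] rot [-0.0001  0.0001  0.0015] rows>= 0.1
t 19.4667 pos [ 0.6746 -0.126   0.1572] wf [-0.2 -0.7 -1. ] w 0.2983460537874379 gf 14.987374395132065
```

```bash
python3 steer.py '[[0,0,0.001,0,0,0,0],[0,0,0.002,0,0,0,0],[0,0,0.003,0,0,0,0],[0,0,0.003,0,0,0,0],[0,0,0.003,0,0,0,0]]'; python3 steer.py '[[0,0,0.0005,0,0,0,0],[0,0,0.001,0,0,0,0],[0,0,0.001,0,0,0,0]]'
```

```text
time: 19.88
eef_pos: [0.6745, -0.126, 0.154]
eef_rot: [-0.0, -0.097, 0.995, 0.0]
wrist_force: [-0.2, -0.9, -1.0]
width: 0.303
gripper_force: 15.0
time: 20.13
eef_pos: [0.6747, -0.1261, 0.1535]
eef_rot: [0.0, -0.097, 0.995, -0.0]
wrist_force: [-0.9, 0.6, 0.9]
width: 0.299
gripper_force: 15.0
```

```bash
python3 steer.py '[[0,0,0.0005,0,0,0,0],[0,0,0.0005,0,0,0,0.33],[0,0,0.0005,0,0,0,0.38],[0,0,0.0005,0,0,0,0.45],[0,0,0.0005,0,0,0,0.5],[0,0,0.0005,0,0,0,0.55],[0,0,-0.006,0,0,0,0.55],[0,0,-0.02,0,0,0,0.55]]'; python3 steer.py '[[0,0,-0.04,0,0,0,0.55],[0,0,-0.07,0,0,0,0.6],[0,0,-0.1,0,0,0,0.6],[0,0,-0.12,0,0,0,0.6],[0,0,-0.12,0,0,0,0.6],[0,0,-0.12,0,0,0,0.6],[0,0,-0.12,0,0,0,0.6],[0,0,-0.12,0,0,0,0.6]]'
python3 - <<'E'
from plant import env, optics, order, get_state
from h import *
for n in('scene','side'):
  c=optics.capture(n); W,H,ok=cloud(c); cv2.imwrite(f'pics/{n}4.png',c['frame'][100:400,150:550].repeat(2,0).repeat(2,1))
  for k,o in (('orange',(.655,-.028)),('yellow',(.674,-.127))):
    m=ok&(H[...,2]<90)&(W[...,2]>.158)&(W[...,2]<.175)&(np.hypot(W[...,0]-o[0],W[...,1]-o[1])<.045); T=W[m]
    print(n,k,len(T),T.mean(0).round(4),T[:,2].max().round(4),cv2.minAreaRect((T[:,:2]*1000).astype('float32')))
E
```

```text
time: 20.8
eef_pos: [0.6732, -0.1258, 0.1715]
eef_rot: [-0.002, -0.098, 0.995, 0.001]
wrist_force: [0.2, 0.0, -0.6]
width: 0.548
gripper_force: 0.0
time: 21.47
eef_pos: [0.6736, -0.1259, 0.2911]
eef_rot: [-0.002, -0.097, 0.995, 0.0]
wrist_force: [0.2, 0.0, 0.1]
width: 0.601
gripper_force: 0.0
scene orange 156 [ 0.6502 -0.034   0.1645] 0.1692 ((653.0752563476562, -31.894386291503906), (67.37608337402344, 26.03118324279785), 10.891667366027832)
scene yellow 154 [ 0.6696 -0.1307  0.1646] 0.1687 ((672.35693359375, -129.47789001464844), (63.52169418334961, 26.397430419921875), 10.516191482543945)
side orange 161 [ 0.6495 -0.035   0.1641] 0.1688 ((652.1098022460938, -32.64430236816406), (60.292686462402344, 25.82463264465332), 10.00149154663086)
side yellow 231 [ 0.6737 -0.13    0.1641] 0.1703 ((673.3825073242188, -126.28237915039062), (67.14405822753906, 31.407730102539062), 11.08708381652832)
```

View pics/side4.png

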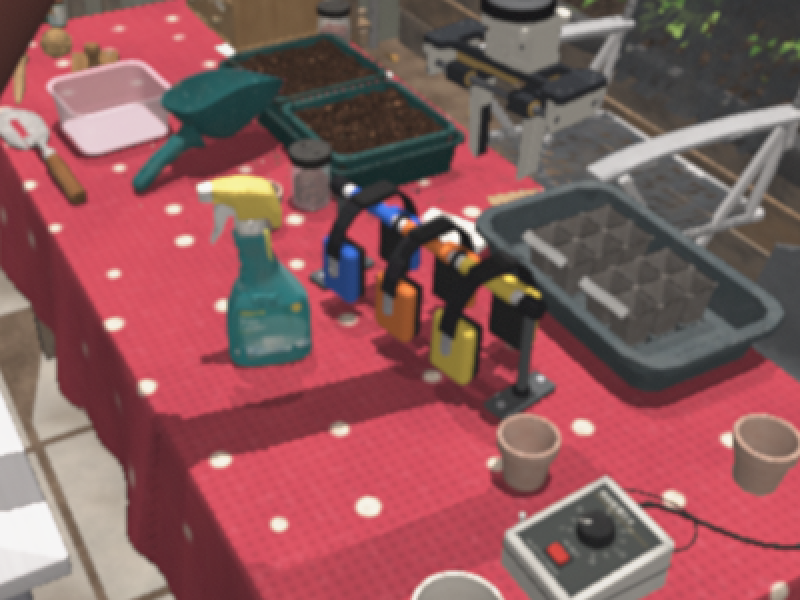

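Both pairs hang level and centred to within about 5 mm: orange cup at (398,305), yellow at (455,345), and the gripper is clear. I'll let them settle, then hand in.

```bash
python3 steer.py '[[0,0,0,0,0,0,0.6],[0,0,0,0,0,0,0.6],[0,0,0,0,0,0,0.6],[0,0,0,0,0,0,0.6],[0,0,0,0,0,0,0.6],[0,0,0,0,0,0,0.6],[0,0,0,0,0,0,0.6],[0,0,0,0,0,0,0.6]]'; python3 -c "
from plant import env, optics, order, get_state
print(order.finish_job())"
```

```text
time: 22.23
eef_pos: [0.6746, -0.1261, 0.2932]
eef_rot: [0.0, -0.097, 0.995, -0.0]
wrist_force: [0.1, 0.4, 0.2]
width: 0.604
gripper_force: 0.0
the job is handed in; nothing more can be done
None
```

The orange and yellow pairs hang on their own sleeves, centred within about 5 mm and released, with the blue pair and the bystanders not seen to move; the job was handed in at about 22 s, and no verdict was returned.

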